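# Set the bakery bench timer

### The job

Set the yellow bench timer for 10 minutes: twist its red knob clockwise until the pointer is clearly past the red 20-minute top mark, which winds the bell, then turn it back to the green 10-minute mark and let go. Leave the blue timer and the orange sprinkle jar alone.

Things in the scene. Friction and masses are not known exactly. Their poses are not given: they have to be found in the camera images.
- dial (a joint): turn of the yellow timer's red knob, rad, growing clockwise seen from above. 0 = zero mark, 0.6 = green 10-minute mark, 1.2 = red 20-minute top mark, stop at 1.6 (thin black ticks at 0, 0.3, 0.9). It starts between 0 and 0.3, turns with a friction of about 0.06 N m and stays where it is left
- dial_grip (a point): grip point of the yellow timer's red knob: on its upright axis, 61 mm above the bench, in a blade 50 mm long, 18 mm thick, from 39 to 75 mm up, on a disc of radius 27 mm. The frame turns with it: x along the blade to its pointer end (white stripe, black nose), y across, z up. Case: round, yellow, 110 mm wide, white face 35 mm up, fixed to the bench by a magnet
- spare_dial_pointer (a point): tip of the pointer of the other timer, the same shape in blue with a white knob, also held fast; 37 mm out from its knob's axis, 38 mm above the bench; x points outwards along the pointer. To be left as it is
- jar_mid (a point): middle of the loose orange sprinkle jar with a white lid, 48 mm wide and 66 mm tall; this point is 33 mm above the bench. To be left as it is

How it is judged:
On the way:
1. the yellow timer's knob has been turned past the red top mark (value of joint dial above 1.2 rad), for 0.1 s.
At the end, for the whole second after the job is handed in: the yellow timer's knob rests within 0.2 rad of the green 10-minute mark (0.4 to 0.8 rad), after having been past the red mark (1.2 rad); the blue timer's pointer tip is within 10 mm and the jar within 30 mm of where they started (value of joint dial between 0.4 and 0.8 rad and velocity of joint dial between -0.05 and 0.05 rad/s and distance of spare_dial_pointer from where it was at the start of the episode below 0.01 m and distance of jar_mid from where it was at the start of the episode below 0.03 m); the robot touches nothing.
It fails at once if the blue timer's knob is turned (distance of spare_dial_pointer from where it was at the start of the episode above 0.01 m).
It fails at once if the sprinkle jar is pushed away or knocked over (distance of jar_mid from where it was at the start of the episode above 0.03 m or angle between jar_mid's own z axis and vertical above 0.5 rad).
It also fails if it takes over 35 s, if anything falls off the work surface, if the arm or the gripper's body presses on something with over 40 N, if the wrist force passes 120 N, or if a joint passes its speed limit or range.

### The arm

A 6-joint arm with a two-finger parallel gripper is mounted at the origin on the work surface. World frame = base frame: x ahead of the robot, y to its left, z up, the work surface at z = 0. Lengths are in m, angles in rad, forces in N, time in s.
With the tool pointing down it reaches from about 0.325 to 0.875 m from the base axis. Payload 4.4 kg.
Tool frame: the origin (TCP) lies midway between the tips of the shut fingers; the grasp point (between the pads) lies 19 mm behind it; z points along the fingers, y is the line along which they close (so a half turn about z gives the same grasp; the last joint's range is limited). The gripper opens to 85 mm and grips with 20 to 120 N. Pads are 22 mm wide; open, the fingers measure 114 mm over their backs; the gripper's body (76 mm by 85 mm) begins 54 mm behind the grasp point. The pads swing forward as they close: fully open they stand 13 mm farther back than shut.
Start: joints at [-1.282, 0.207, 1.542, -0, 1.393, -0.15], TCP at [0.244, -0.521, 0.231] pointing down, gripper open.
Joint ranges: [-2.73, 2.73], [-0.86, 2.22], [0.23, 2.46], [-1.11, 4.25], [0.08, 2.63], [-2.82, 2.82]. Speed limits (rad/s): [2.79, 2.79, 3.14, 3.14, 3.14, 3.14].

### API

Orientations are given as a unit quaternion [w, x, y, z].
In Python, from workcell import status, camera, camera_info, workorder gives the robot as it stands.
- The arm moves only by the shell command python3 -m handwheel 'ROWS' [FORCE]. ROWS is JSON, a list of rows, each an object with "grip": the opening in per cent of the stroke, from 0 (shut) to 100 (fully open); "xyz": the shift along the tool's x, y, z in cm, a list of three; "spin": the turn about the tool's z in degrees. In form: [{"grip": grip, "xyz": [x, y, z], "spin": spin}, ...]. A call has 1 to 12 rows; each row shifts and turns the commanded pose from where the row before left it, along the tool's axes as they then stand; what a row does not reach is not made up. A row lasts 1/12 s, in which the tool goes at most 41.7 mm and 7.16 degrees, less where a joint would pass 70% of its speed; a pose out of reach is approached as far as the arm can. A call is refused whole if a number of a shift passes 4.17 or a number of a turn 7.16, either way. A call with a gripper value outside its range is refused whole. The fingers move at their own pace and stop on an object; FORCE is the grip in N (left out, the last holds). Time passes only in rows, so rows that do not move let the fingers close. It gives the time, the measured TCP pose, the force, the opening and the grip force at its end, in the units of the state.
- status.sense(): the state, without advancing time (a new reading comes with each control period).
- camera(name): name is "scene" or "top"; returns the picture (420x560x3 uint8, red, green, blue); there is no depth.
- camera_info(name): a dict with "camera_matrix" (3x3 intrinsics, pixels), "distortion" ([k1, k2, p1, p2, k3] as OpenCV has them; the pictures are not rectified), "R" (3x3) and "t" (3): a world point X has camera coordinates R X + t. Camera axes: x right, y down, z forward; pixel columns grow to the right and rows downward; lengths in m; the calibration is good to about 2 mm. A picture is of the moment at which its call begins. camera_info takes no time and is no camera call.
- workorder.sign_off(): hands the job in; it is judged then, once.
The state is a dict: "time": time; "joint_positions": joint angles; "dq": joint speeds; "tau": joint torques, N m; "eef_pos": TCP position; "orientation": TCP orientation; "ft_force": force on the tool from outside, world axes, zero at the start; "moment": the same for the moment, N m; "grip_width": finger opening in m; "finger_force": force on a finger pad.
Only numpy, scipy, OpenCV 4.12 (cv2) and the standard library are available. Lean on these libraries where they do the work, as an engineer would, in place of code of your own. Each camera call takes 0.05 s, during which the arm holds its last target. There are 200 camera calls.

## Working session

There is one attempt and no reset: what is moved stays moved. The work goes in short steps, Python scripts to look and compute and a shell command to move; the robot and the scene stay as the last step left them, time stands still between calls to the robot, and variables do not carry over. Pictures are saved under pics/ and viewed, at most 10 in all, crops included, and the job is handed in when it is done.

```bash
mkdir -p pics; python3 - <<'E'
from workcell import status,camera,camera_info
import cv2,numpy as np,json
for n in("top","scene"):
    im=camera(n);cv2.imwrite(f"pics/{n}0.png",im[:,:,::-1]);i=camera_info(n);print(n,i)
s=status.sense();print(s)
E
```

```text
top {'camera_matrix': array([[394.95683026,   0.        , 283.09105059],
       [  0.        , 394.95683026, 213.42146725],
       [  0.        ,   0.        ,   1.        ]]), 'distortion': array([-0.06180417,  0.        ,  0.        ,  0.        ,  0.        ]), 'R': array([[ 0.00898877, -0.99990655,  0.01029995],
       [-0.98727902, -0.01050948, -0.1586496 ],
       [ 0.15874302, -0.00874286, -0.98728122]]), 't': array([0.01273109, 0.58208292, 0.83281095])}
scene {'camera_matrix': array([[527.48095486,   0.        , 285.13918609],
       [  0.        , 527.48095486, 198.57968593],
       [  0.        ,   0.        ,   1.        ]]), 'distortion': array([-0.16443514,  0.        ,  0.        ,  0.        ,  0.        ]), 'R': array([[ 0.50857487,  0.860968  , -0.00925796],
       [ 0.55374999, -0.33529663, -0.76219231],
       [-0.65932735,  0.38250526, -0.64728446]]), 't': array([-0.27586175, -0.23250815,  1.41034843])}
{'time': 0.1, 'joint_positions': array([-1.28251748e+00,  2.07361724e-01,  1.54283352e+00, -2.03900622e-05,
        1.39349881e+00, -1.50471366e-01]), 'dq': array([-1.03101256e-04, -8.22370409e-05, -2.20528339e-03,  6.46631379e-04,
        1.68998883e-03, -2.94851452e-04]), 'tau': array([-4.08139476e-04, -3.84090257e+01, -2.92547983e+01, -2.30306787e-04,
        4.83385709e-03,  4.16295798e-07]), 'eef_pos': array([ 0.24406433, -0.51986616,  0.23021594]), 'orientation': array([-1.04751597e-03,  9.76032696e-01,  2.17621396e-01, -8.23493974e-05]), 'ft_force': array([-0.18598306,  0.31513825, -0.40606941]), 'moment': array([-0.0029131 , -0.01827228,  0.00156912]), 'finger_force': 0.0, 'grip_width': 0.08565105741149218}
```

View pics/top0.png

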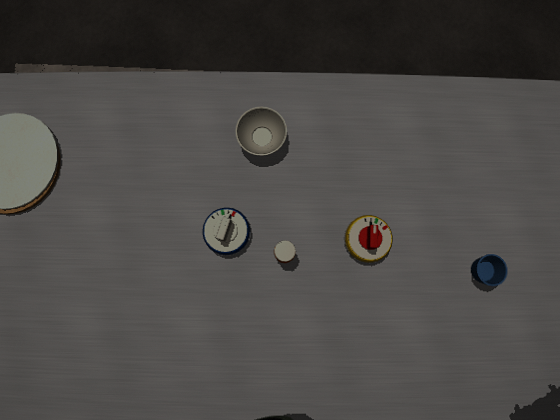

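View pics/scene0.png

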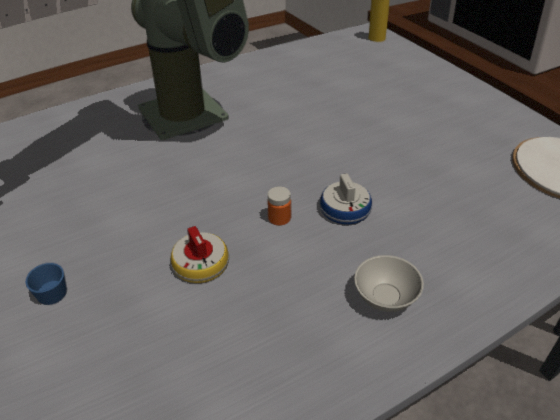

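The top view shows the yellow timer at (369,239), blue at (227,231) and the jar at (285,252). The scene view has yellow at (200,255), jar at (279,206) and blue at (347,200).

```bash
cat > h.py <<'E'
from workcell import status,camera,camera_info
import cv2,numpy as np
def ray(n,px,z):
    i=camera_info(n);R=i["R"];t=i["t"]
    u=cv2.undistortPoints(np.array(px,float).reshape(-1,1,2),i["camera_matrix"],i["distortion"])[:,0]
    d=np.c_[u,np.ones(len(u))]@R; c=-R.T@t
    return c+d*((z-c[2])/d[:,2])[:,None]
def pix(n,X):
    i=camera_info(n);return cv2.projectPoints(np.array(X,float).reshape(-1,1,3),cv2.Rodrigues(i["R"])[0],i["t"],i["camera_matrix"],i["distortion"])[0][:,0]
def blobs(m,a=2):
    n,l,s,c=cv2.connectedComponentsWithStats(m.astype(np.uint8));return [(s[k,4],c[k]) for k in range(1,n) if s[k,4]>=a]
E
python3 - <<'E'
from h import *
out=[]
for n,(x0,y0,x1,y1) in {"top":(335,205,405,275),"scene":(160,215,240,290)}.items():
    im=cv2.imread(f"pics/{n}0.png");hsv=cv2.cvtColor(im,cv2.COLOR_BGR2HSV)
    H,S,V=[hsv[:,:,k].astype(int) for k in range(3)]
    w=np.zeros(H.shape,bool);w[y0:y1,x0:x1]=1
    yel=w&(abs(H-25)<8)&(S>130)&(V>60); red=w&((H<8)|(H>172))&(S>130)&(V>50); gr=w&(abs(H-60)<20)&(S>80)
    ys,xs=np.nonzero(yel);hull=cv2.convexHull(np.c_[xs,ys].astype(np.int32)); P=ray(n,hull[:,0],.030)
    (cx,cy),r=cv2.minEnclosingCircle(P[:,:2].astype(np.float32));print(n,"case",cx,cy,r)
    for nm,m in(("red",red),("green",gr)):
        for a,c in blobs(m):print(nm,a,c.round(1),ray(n,c,.035)[0].round(4))
    c=cv2.resize(im[y0:y1,x0:x1],(560,560),interpolation=cv2.INTER_CUBIC);out.append(np.clip(c*1.6,0,255).astype(np.uint8)[:,:390] if 0 else cv2.resize(np.clip(c*1.6,0,255).astype(np.uint8),(400,400)))
cv2.imwrite("pics/crop.png",np.hstack(out))
E
```

```text
top case 0.5317594408988953 -0.17505744099617004 0.05286071449518204
red 211 [374.9 237.3] [ 0.5317 -0.1886  0.035 ]
red 140 [363.2 237. ] [ 0.5321 -0.162   0.035 ]
red 13 [384.5 227.3] [ 0.5544 -0.211   0.035 ]
green 17 [375.8 220.6] [ 0.5696 -0.1914  0.035 ]
scene case 0.5486800074577332 -0.18450096249580383 0.05618888512253761
red 565 [197.  245.8] [ 0.5199 -0.1771  0.035 ]
red 12 [186.  264.8] [ 0.554  -0.2136  0.035 ]
green 14 [199.1 266.1] [ 0.5689 -0.1944  0.035 ]
```

View pics/crop.png

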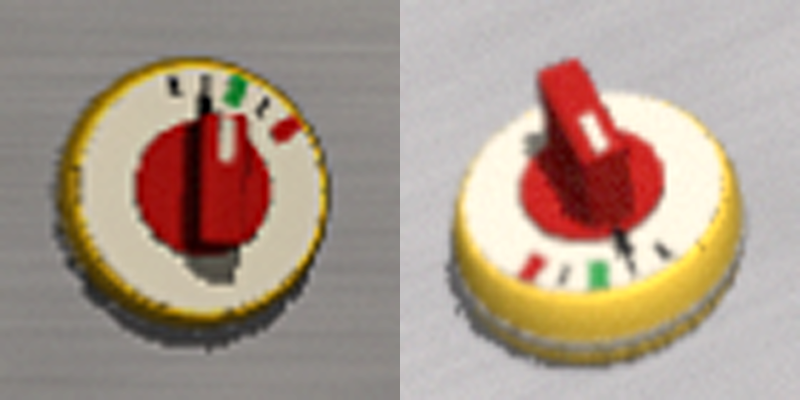

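Both crops show the nose close to the second (0.3) tick, with the blade nearly along world x. The white face is centred near crop (203,189), which is top pixel (370.5,238).

```bash
python3 - <<'E'
from h import *
from scipy.spatial.transform import Rotation as Ro
s=400/70
P=lambda x,y:(335+(x+.5)/s-.5,205+(y+.5)/s-.5)
Q=lambda x,y:(160+(x-400+.5)/5-.5,215+(y+.5)*75/400-.5)
c=np.array([ray("top",[P(203,189)],.035)[0],ray("top",[P(203.5,187)],.039)[0],ray("scene",[Q(598,197)],.035)[0],ray("scene",[Q(592,184)],.039)[0]])
print(c.round(4));C=c.mean(0)[:2]
an=lambda p:np.degrees(np.arctan2(*(p[:2]-C)[::-1])).round(1)
for z,nm,a,b in((.035,"t0",(174,87),(663,252)),(.035,"t.3",(205,82),(631,266)),(.035,"green",(236,90),(599,275)),(.035,"t.9",(264,107),(565,272)),(.035,"red",(286,129),(533,267)),(.038,"nose",(205,98),(626,250)),(.075,"stripe",(227,139),(594,132))):
    p=ray("top",[P(*a)],z)[0];q=ray("scene",[Q(*b)],z)[0];print(nm,p[:2].round(4),an(p),q[:2].round(4),an(q))
st=status.sense();o=np.roll(st["orientation"],-1);R=Ro.from_quat(o).as_matrix()
print(R.round(3),"C",C,"tool delta cm",(R.T@(np.r_[C,.15]-st["eef_pos"])*100).round(2))
print(ray("top",[(285,252)],.066),ray("top",[(227,231)],.035))
E
```

```text
[[ 0.5307 -0.1776  0.035 ]
 [ 0.5311 -0.1769  0.039 ]
 [ 0.5356 -0.1795  0.035 ]
 [ 0.5325 -0.18    0.039 ]]
t0 [ 0.5711 -0.167 ] 16.5 [ 0.5714 -0.1696] 12.9
t.3 [ 0.5732 -0.1794] -1.3 [ 0.5714 -0.1822] -5.5
green [ 0.5702 -0.1917] -19.4 [ 0.5693 -0.1939] -22.7
t.9 [ 0.5635 -0.2027] -38.0 [ 0.5618 -0.204 ] -41.0
red [ 0.5548 -0.2113] -55.7 [ 0.5537 -0.2131] -58.4
nose [ 0.5664 -0.1786] -0.1 [ 0.5665 -0.1816] -5.3
stripe [ 0.5457 -0.1779] 2.6 [ 0.5451 -0.1801] -7.1
[[ 0.905  0.425 -0.001]
 [ 0.425 -0.905  0.002]
 [ 0.    -0.002 -1.   ]] C [ 0.53246234 -0.17848799] tool delta cm [ 40.61 -18.64   8.07]
[[0.4950691  0.01377026 0.066     ]] [[0.54256335 0.14357476 0.035     ]]
```

```bash
python3 -m handwheel '[{"grip":100,"xyz":[3.38,-1.55,0.1],"spin":0},{"grip":100,"xyz":[3.38,-1.55,0.1],"spin":0},{"grip":100,"xyz":[3.38,-1.55,0.1],"spin":0},{"grip":100,"xyz":[3.38,-1.55,0.1],"spin":0},{"grip":100,"xyz":[3.38,-1.55,0.1],"spin":0},{"grip":100,"xyz":[3.38,-1.55,0.1],"spin":0},{"grip":100,"xyz":[3.38,-1.55,0.1],"spin":0},{"grip":100,"xyz":[3.38,-1.55,0.1],"spin":0},{"grip":100,"xyz":[3.38,-1.55,0.1],"spin":0},{"grip":100,"xyz":[3.38,-1.55,0.1],"spin":0},{"grip":100,"xyz":[3.38,-1.55,0.1],"spin":0},{"grip":100,"xyz":[3.38,-1.55,0.1],"spin":0}]' 50
python3 -m handwheel '[{"grip":100,"xyz":[0,0,1],"spin":6.8},{"grip":100,"xyz":[0,0,1],"spin":6.8},{"grip":100,"xyz":[0,0,1],"spin":6.8},{"grip":100,"xyz":[0,0,1],"spin":6.8},{"grip":100,"xyz":[0,0,0],"spin":0},{"grip":100,"xyz":[0,0,0],"spin":0}]'
cat > d.py <<'E'
from h import *
from scipy.spatial.transform import Rotation as Ro
s=status.sense();R=Ro.from_quat(np.roll(s["orientation"],-1)).as_matrix()
print(s["time"],s["eef_pos"].round(4),"yaw",np.degrees(np.arctan2(R[1,0],R[0,0])).round(1),"d cm",(R.T@(np.array([.532,-.178,.043])-s["eef_pos"])*100).round(2),s["joint_positions"].round(2),s["ft_force"].round(1),s["moment"].round(2),s["grip_width"],s["finger_force"])
E
python3 d.py
```

```text
time: 1.1
eef_pos: [0.533, -0.178, 0.2188]
orientation: [-0.0, 0.976, 0.218, -0.0]
ft_force: [0.5, -0.4, 0.2]
grip_width: 0.0856
finger_force: 0.0
time: 1.6
eef_pos: [0.5317, -0.1794, 0.1782]
orientation: [-0.001, 1.0, -0.016, -0.001]
ft_force: [-0.4, 0.7, 0.5]
grip_width: 0.0854
finger_force: 0.0
1.6 [ 0.5317 -0.1794  0.1782] yaw -1.9 d cm [ 0.06 -0.12 13.52] [-0.48  0.23  1.63  0.    1.29  1.12] [-0.4  0.7  0.5] [0.01 0.02 0.03] 0.08536815787411728 0.0
```

```bash
python3 -m handwheel '[{"grip":100,"xyz":[0.06,-0.12,2],"spin":0},{"grip":100,"xyz":[0,0,2],"spin":0},{"grip":100,"xyz":[0,0,2],"spin":0},{"grip":100,"xyz":[0,0,2],"spin":0},{"grip":100,"xyz":[0,0,2],"spin":0},{"grip":100,"xyz":[0,0,1.5],"spin":0},{"grip":100,"xyz":[0,0,1],"spin":0},{"grip":100,"xyz":[0,0,1],"spin":0},{"grip":100,"xyz":[0,0,0],"spin":0},{"grip":100,"xyz":[0,0,0],"spin":0}]' 40; python3 d.py
python3 -m handwheel '[{"grip":0,"xyz":[0,0,0],"spin":0},{"grip":0,"xyz":[0,0,0],"spin":0},{"grip":0,"xyz":[0,0,0],"spin":0},{"grip":0,"xyz":[0,0,0],"spin":0},{"grip":0,"xyz":[0,0,0],"spin":0},{"grip":0,"xyz":[0,0,0],"spin":0},{"grip":0,"xyz":[0,0,0],"spin":0},{"grip":0,"xyz":[0,0,0],"spin":0}]' 40; python3 d.py
```

```text
time: 2.43
eef_pos: [0.5333, -0.1788, 0.0445]
orientation: [0.0, 1.0, -0.018, 0.0]
ft_force: [0.6, 0.0, 0.3]
grip_width: 0.0858
finger_force: 0.0
2.4333 [ 0.5333 -0.1788  0.0445] yaw -2.0 d cm [-0.13 -0.08  0.15] [-0.48  0.4   1.72  0.    1.02  1.13] [0.6 0.  0.3] [0.02 0.02 0.02] 0.08579284135017762 0.0
time: 3.1
eef_pos: [0.5333, -0.1774, 0.0449]
orientation: [-0.001, 1.0, -0.018, 0.0]
ft_force: [-0.1, 4.9, 4.6]
grip_width: 0.0174
finger_force: 41.4
3.1 [ 0.5333 -0.1774  0.0449] yaw -2.1 d cm [-0.13  0.06  0.19] [-0.48  0.4   1.72  0.    1.02  1.13] [-0.1  4.9  4.6] [ 0.67  0.08 -0.09] 0.01744858605035762 41.394842863082886
```

```bash
python3 -m handwheel '[{"grip":0,"xyz":[0,0.1,0],"spin":3},{"grip":0,"xyz":[0,0,0],"spin":6},{"grip":0,"xyz":[0,0,0],"spin":6},{"grip":0,"xyz":[0,0,0],"spin":6},{"grip":0,"xyz":[0,0,0],"spin":6},{"grip":0,"xyz":[0,0,0],"spin":6},{"grip":0,"xyz":[0,0,0],"spin":6},{"grip":0,"xyz":[0,0,0],"spin":6},{"grip":0,"xyz":[0,0,0],"spin":6},{"grip":0,"xyz":[0,0,0],"spin":6},{"grip":0,"xyz":[0,0,0],"spin":6},{"grip":0,"xyz":[0,0,0],"spin":0}]' 40; python3 -m handwheel '[{"grip":0,"xyz":[0,0,0],"spin":2},{"grip":0,"xyz":[0,0,0],"spin":0},{"grip":0,"xyz":[0,0,0],"spin":0}]'; python3 d.py
python3 - <<'E'
from h import *
o=[]
for n,(x0,y0,x1,y1) in {"top":(335,205,405,275),"scene":(160,215,240,290)}.items():
    im=camera(n)[:,:,::-1];o.append(cv2.resize(np.clip(im[y0:y1,x0:x1]*1.6,0,255).astype(np.uint8),(400,400),interpolation=cv2.INTER_CUBIC))
cv2.imwrite("pics/c2.png",np.hstack(o))
E
```

```text
time: 4.1
eef_pos: [0.5314, -0.1801, 0.0449]
orientation: [0.001, 0.842, -0.539, -0.001]
ft_force: [-6.2, 0.8, 7.1]
grip_width: 0.0176
finger_force: 41.7
time: 4.35
eef_pos: [0.5314, -0.1802, 0.0449]
orientation: [0.001, 0.834, -0.552, -0.001]
ft_force: [-5.9, -1.3, 7.8]
grip_width: 0.0176
finger_force: 41.8
4.35 [ 0.5314 -0.1802  0.0449] yaw -67.0 d cm [-0.18 -0.14  0.19] [-0.48  0.4   1.72 -0.    1.03  2.26] [-5.9 -1.3  7.8] [-0.13  1.02 -0.04] 0.017580312132963676 41.78454279899597
```

View pics/c2.png

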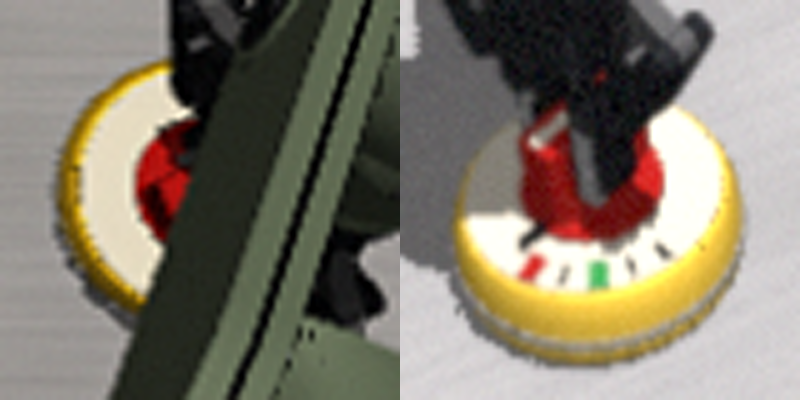

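The scene crop shows the black nose at about (525,243), clearly past the red mark at (533,267). The wrist yaw agrees, giving about 1.4 rad. Next I turn it back to green.

```bash
python3 -m handwheel '[{"grip":0,"xyz":[0,0,0],"spin":-3},{"grip":0,"xyz":[0,0,0],"spin":-6},{"grip":0,"xyz":[0,0,0],"spin":-6},{"grip":0,"xyz":[0,0,0],"spin":-6},{"grip":0,"xyz":[0,0,0],"spin":-6},{"grip":0,"xyz":[0,0,0],"spin":-6},{"grip":0,"xyz":[0,0,0],"spin":-6},{"grip":0,"xyz":[0,0,0],"spin":-4},{"grip":0,"xyz":[0,0,0],"spin":-3},{"grip":0,"xyz":[0,0,0],"spin":0},{"grip":0,"xyz":[0,0,0],"spin":0}]'; python3 d.py
python3 - <<'E'
from h import *
o=[]
for n,(x0,y0,x1,y1) in {"scene":(160,215,240,290)}.items():
    im=camera(n)[:,:,::-1];o.append(cv2.resize(np.clip(im[y0:y1,x0:x1]*1.6,0,255).astype(np.uint8),(400,400),interpolation=cv2.INTER_CUBIC))
cv2.imwrite("pics/c3.png",np.hstack(o))
E
```

```text
time: 5.37
eef_pos: [0.5331, -0.1785, 0.0449]
orientation: [-0.001, 0.983, -0.183, -0.0]
ft_force: [-1.1, 4.2, 5.2]
grip_width: 0.0173
finger_force: 41.4
5.3667 [ 0.5331 -0.1785  0.0449] yaw -21.0 d cm [-0.12 -0.01  0.19] [-0.48  0.4   1.72  0.    1.02  1.46] [-1.1  4.2  5.2] [0.67 0.2  0.1 ] 0.017309043238489745 41.41508460044861
```

View pics/c3.png

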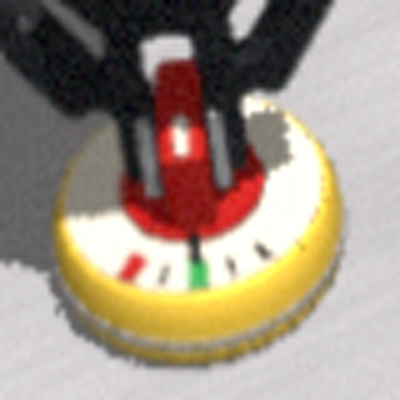

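The nose at crop (195,245) points at the green mark (199,273). I release and lift clear.

```bash
python3 -m handwheel '[{"grip":100,"xyz":[0,0,0],"spin":0},{"grip":100,"xyz":[0,0,0],"spin":0},{"grip":100,"xyz":[0,0,0],"spin":0},{"grip":100,"xyz":[0,0,0],"spin":0},{"grip":100,"xyz":[0,0,0],"spin":0},{"grip":100,"xyz":[0,0,0],"spin":0},{"grip":100,"xyz":[0,0,0],"spin":0},{"grip":100,"xyz":[0,0,0],"spin":0}]'; python3 -m handwheel '[{"grip":100,"xyz":[0,0,-1],"spin":0},{"grip":100,"xyz":[0,0,-2],"spin":0},{"grip":100,"xyz":[0,0,-2.5],"spin":0},{"grip":100,"xyz":[0,0,-2.5],"spin":0},{"grip":100,"xyz":[0,0,-2.5],"spin":0},{"grip":100,"xyz":[0,0,-2],"spin":0},{"grip":100,"xyz":[0,0,-1],"spin":0},{"grip":100,"xyz":[0,0,0],"spin":0},{"grip":100,"xyz":[0,0,0],"spin":0}]'; python3 d.py
python3 - <<'E'
from h import *
im=camera("scene")[:,:,::-1];cv2.imwrite("pics/c4.png",cv2.resize(np.clip(im[150:300,160:390]*1.6,0,255).astype(np.uint8),(782,510),interpolation=cv2.INTER_CUBIC))
E
```

```text
time: 6.08
eef_pos: [0.533, -0.1797, 0.0442]
orientation: [-0.0, 0.983, -0.183, -0.0]
ft_force: [-0.6, -0.9, 0.1]
grip_width: 0.0855
finger_force: 0.0
time: 6.83
eef_pos: [0.5331, -0.1797, 0.1796]
orientation: [0.0, 0.983, -0.183, 0.0]
ft_force: [-0.1, 0.8, 0.6]
grip_width: 0.0853
finger_force: 0.0
6.8333 [ 0.5331 -0.1797  0.1796] yaw -21.1 d cm [-0.17 -0.12 13.66] [-0.48  0.23  1.63  0.    1.29  1.46] [-0.1  0.8  0.6] [ 0.01 -0.01  0.  ] 0.08527815316210452 0.0
```

View pics/c4.png

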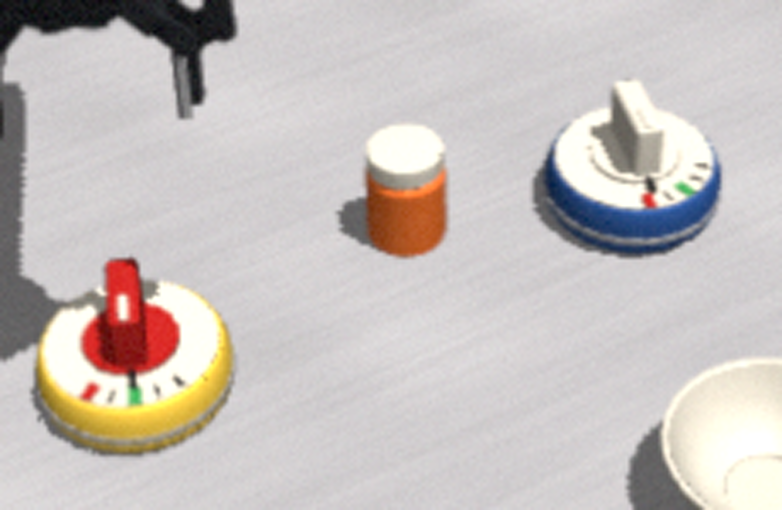

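The nose at (133,380) is on the green mark at (135,396), the gripper is clear, and the jar and blue timer look unmoved.

```bash
python3 -c "from workcell import workorder;print(workorder.sign_off())"
```

```text
the job is handed in; nothing more can be done
None
```

I turned the yellow timer's knob to about 1.4 rad, past the red mark, set it back to the green 10-minute mark and let go. The blue timer and jar were not touched, and I handed the job in just under 7 s into the run; sign-off gave no verdict.

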